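# Zero the tare knob and weigh out the butter

## Task

Weigh out the butter for a big batch of dough: lift the clear cover off the dish by its knob and stand it upright on the worktop, clear of the dish and the scale, and turn the scale's tare knob all the way back to its zero stop. Only after both, take butter packets from the dish and lay them on the pan, along with any left on it from before, until the orange pointer comes to rest in the green sector. Then put the cover back flat over the dish with any spare packets inside it, and leave the knob at zero and the other kitchen things where they are.

Things in the scene. Friction and masses are not known exactly. Their poses are not given: they have to be found in the camera images.
- scale: Mechanical kitchen scale, fixed to the worktop: red body 170 (x) x 285 (y) mm, 45 mm high, a rectangular steel pan over its +y half and a round upward-facing dial on its -y half. Origin under its middle on the worktop, z up. Pan centre at its own y = +70 mm, dial and knob axis at y = -77 mm.
- pan_mid (a point): Centre of the upper face of the scale's flat pan (190 x 165 mm along the scale's x and y, lip 4 mm high at the edge); frame axes as the scale's. 85 mm above the worktop when empty; it sinks straight down on a spring, 3.75 mm per 100 g, at most 30 mm.
- pointer (a joint): Orange tongue sticking out from under the dial's white disc, driven by the pan: angle in rad, 0 when the pan is empty (pointing to the scale's +x), growing clockwise seen from above, 0.6 rad per 100 g on the pan. With the tare knob at zero the green sector of the disc lies from 3.24 to 4.14 rad (540 to 690 g).
- tare_knob (a joint): Tare knob in the middle of the dial: angle in rad, 0 at its zero stop, growing clockwise seen from above (up to 4.0); turn it anticlockwise to get back to zero. It stays where it is left (friction 0.03 N m). The white disc (84 mm wide) with the black ticks and the green sector turns with it, so the green sector is true only at zero.
- knob_grip (a point): Grip point of the tare knob, on its axis, 77 mm above the worktop. The knob is a black upright bar 42 mm long (along this frame's x, white line on the +x half of its top), 13 mm thick (y), from 61 to 89 mm above the worktop; below it a round skirt 44 mm wide, then the disc at 51 mm. At zero its x axis is the scale's x axis.
- dish: Flat dark slab 225 x 180 x 10 mm without rim, fixed on the worktop; origin under its middle. The worktop left of dish and scale, about x = 0.48, y = 0.385, is always free for the cover; the hob (7 mm high) begins at y = 0.46. Wall cabinets hang over x > 0.62 from 0.57 m up; a tall cabinet stands right of y = -0.50.
- cover: Loose clear rectangular cover with white lower edge over the dish, 196 (x) x 154 (y) x 82 mm, hollow and open below, walls 4 mm, 250 g. Origin at the centre of its lower edge, z up. Wooden lifting knob 28 mm wide in the middle of its top, from 90 to 114 mm above the origin (thin neck below).
- butter_0: Cold wrapped butter packet, yellow with a blue band, 66 (x) x 44 (y) x 36 (z) mm, 93 to 127 g; origin at the centre of its underside. Starts under the cover on the dish (0 to 3 in two by two rows with about 30 mm between their long sides and 26 mm between their ends, 4 and 5 on top of two of them).
- butter_1: Cold wrapped butter packet, yellow with a blue band, 66 (x) x 44 (y) x 36 (z) mm, 93 to 127 g; origin at the centre of its underside. Starts under the cover on the dish (0 to 3 in two by two rows with about 30 mm between their long sides and 26 mm between their ends, 4 and 5 on top of two of them).
- butter_2: Cold wrapped butter packet, yellow with a blue band, 66 (x) x 44 (y) x 36 (z) mm, 93 to 127 g; origin at the centre of its underside. Starts under the cover on the dish (0 to 3 in two by two rows with about 30 mm between their long sides and 26 mm between their ends, 4 and 5 on top of two of them).
- butter_3: Cold wrapped butter packet, yellow with a blue band, 66 (x) x 44 (y) x 36 (z) mm, 93 to 127 g; origin at the centre of its underside. Starts under the cover on the dish (0 to 3 in two by two rows with about 30 mm between their long sides and 26 mm between their ends, 4 and 5 on top of two of them).
- butter_4: Cold wrapped butter packet, yellow with a blue band, 66 (x) x 44 (y) x 36 (z) mm, 93 to 127 g; origin at the centre of its underside. Starts under the cover on the dish (0 to 3 in two by two rows with about 30 mm between their long sides and 26 mm between their ends, 4 and 5 on top of two of them). May be absent.
- butter_5: Cold wrapped butter packet, yellow with a blue band, 66 (x) x 44 (y) x 36 (z) mm, 93 to 127 g; origin at the centre of its underside. Starts under the cover on the dish (0 to 3 in two by two rows with about 30 mm between their long sides and 26 mm between their ends, 4 and 5 on top of two of them). May be absent.
- butter_6: Cold wrapped butter packet, yellow with a blue band, 66 (x) x 44 (y) x 36 (z) mm, 93 to 127 g; origin at the centre of its underside. Starts left over on the pan. May be absent.
- butter_7: Cold wrapped butter packet, yellow with a blue band, 66 (x) x 44 (y) x 36 (z) mm, 93 to 127 g; origin at the centre of its underside. Starts left over on the pan. May be absent.
- pepper_mill: Bystander: wooden pepper mill, 58 mm wide, 160 mm tall; origin under its middle.
- salt_shaker: Bystander: salt shaker with grey top, 44 mm wide, 90 mm tall; origin under its middle.
- red_mug: Bystander: red mug with handle, 96 mm tall; origin under its middle.
- tin: Bystander: green food tin, 75 mm wide, 58 mm tall; origin under its middle.
- spice_jar: Bystander: spice jar with red cap, 45 mm wide, 106 mm tall; origin under its middle.
There are look-alikes about, which are no part of the job. What is shaped like the butter_7 but red is not meant.

How it is judged:
On the way, in this order (a step that is already met when the one before it is completed fails the run):
1. cover stands aside on the worktop and the tare knob is at its zero stop, with no packet from the dish on the pan yet (horizontal distance between cover and dish above 0.15 m and horizontal distance between cover and pan_mid above 0.13 m and height (world z) of cover below 0.025 m and angle between cover's own z axis and vertical below 0.12 rad and value of joint tare_knob below 0.08 rad and horizontal distance between each of butter_0, butter_1, butter_2, butter_3, butter_4, butter_5 and pan_mid above 0.1 m), for 0.2 s.
2. the pointer has come to rest in the green sector (value of joint pointer between 3.24 and 4.14 rad and velocity of joint pointer between -0.1 and 0.1 rad/s), for 0.5 s.
At the end, for the whole second after the job is handed in: Pointer at rest between 3.24 and 4.14 rad (in the green sector), tare knob within 0.08 rad of zero, cover flat (within 0.05 rad, lower edge 4 to 16 mm high) on the dish with its centre within 50 mm of the dish's, every packet at rest on the pan or under the cover (all of step 2 and horizontal distance between cover and dish below 0.05 m and height (world z) of cover between 0.004 and 0.016 m and angle between cover's own z axis and vertical below 0.05 rad and value of joint tare_knob below 0.08 rad and ((horizontal distance between butter_0 and pan_mid below 0.12 m and height (world z) of butter_0 above 0.05 m) or (x of butter_0 in the frame of cover between -0.098 and 0.098 m and y of butter_0 in the frame of cover between -0.077 and 0.077 m and height (world z) of butter_0 below 0.088 m)) and ((horizontal distance between butter_1 and pan_mid below 0.12 m and height (world z) of butter_1 above 0.05 m) or (x of butter_1 in the frame of cover between -0.098 and 0.098 m and y of butter_1 in the frame of cover between -0.077 and 0.077 m and height (world z) of butter_1 below 0.088 m)) and ((horizontal distance between butter_2 and pan_mid below 0.12 m and height (world z) of butter_2 above 0.05 m) or (x of butter_2 in the frame of cover between -0.098 and 0.098 m and y of butter_2 in the frame of cover between -0.077 and 0.077 m and height (world z) of butter_2 below 0.088 m)) and ((horizontal distance between butter_3 and pan_mid below 0.12 m and height (world z) of butter_3 above 0.05 m) or (x of butter_3 in the frame of cover between -0.098 and 0.098 m and y of butter_3 in the frame of cover between -0.077 and 0.077 m and height (world z) of butter_3 below 0.088 m)) and ((horizontal distance between butter_4 and pan_mid below 0.12 m and height (world z) of butter_4 above 0.05 m) or (x of butter_4 in the frame of cover between -0.098 and 0.098 m and y of butter_4 in the frame of cover between -0.077 and 0.077 m and height (world z) of butter_4 below 0.088 m)) and ((horizontal distance between butter_5 and pan_mid below 0.12 m and height (world z) of butter_5 above 0.05 m) or (x of butter_5 in the frame of cover between -0.098 and 0.098 m and y of butter_5 in the frame of cover between -0.077 and 0.077 m and height (world z) of butter_5 below 0.088 m)) and ((horizontal distance between butter_6 and pan_mid below 0.12 m and height (world z) of butter_6 above 0.05 m) or (x of butter_6 in the frame of cover between -0.098 and 0.098 m and y of butter_6 in the frame of cover between -0.077 and 0.077 m and height (world z) of butter_6 below 0.088 m)) and ((horizontal distance between butter_7 and pan_mid below 0.12 m and height (world z) of butter_7 above 0.05 m) or (x of butter_7 in the frame of cover between -0.098 and 0.098 m and y of butter_7 in the frame of cover between -0.077 and 0.077 m and height (world z) of butter_7 below 0.088 m)) and linear speed of each of butter_0, butter_1, butter_2, butter_3, butter_4, butter_5, butter_6, butter_7 below 0.03 m/s); the robot touches nothing.
It fails at once if a bystander (pepper mill, salt shaker, red mug, tin, spice jar) moved more than 40 mm (distance of any of pepper_mill, salt_shaker, red_mug, tin, spice_jar from where it was at the start of the episode above 0.04 m).
Of butter_4, butter_5, butter_6, butter_7 only 2 to 4 are there at a start; the rules pass over those that are not, and their reading is None.
At some moment in a run one of butter_0, butter_1, butter_2, butter_3, butter_4, butter_5, cover may be knocked a few centimetres aside while the robot is not near it.
Once in a run the grip may slacken for a moment while it holds something.
It also fails if it takes over 210 s, if anything falls off the work surface, if the arm or the gripper's body presses on something with over 40 N, if the wrist force passes 120 N, or if a joint passes its speed limit or range.

## Robot

A 7-joint arm with a two-finger parallel gripper is mounted at the origin on a cart in front of the work surface, level with it; the furniture and walls round the work are solid. World frame = base frame: x ahead of the robot, y to its left, z up, the work surface at z = 0. Lengths are in m, angles in rad, forces in N, time in s.
With the tool pointing down it reaches from about 0.4 to 0.875 m from the base axis. Payload 6.5 kg.
Tool frame: the origin (TCP) lies at the very end of the fingers, on their centre line; the grasp point (between the pads) lies 19 mm behind it; z points along the fingers, y is the line along which they close (so a half turn about z gives the same grasp; the last joint's range is limited). The gripper opens to 85 mm and grips with 20 to 120 N. Pads are 22 mm wide; open, the fingers measure 114 mm over their backs; the gripper's body (76 mm by 85 mm) begins 54 mm behind the grasp point. The pads swing forward as they close: fully open they stand 13 mm farther back than shut.
Start: joints at [1.271, 0.536, -0.004, 1.538, 0.003, 1.067, -0.071], TCP at [0.151, -0.632, 0.231] pointing down, gripper open.
Joint ranges: [-2.7, 2.7], [-0.37, 2.16], [-1.27, 1.26], [0.24, 2.4], [-1.31, 4.45], [0.19, 1.91], [-2.76, 2.76]. Speed limits (rad/s): [2.39, 2.39, 3.14, 3.14, 3.14, 3.14, 3.14].

## Interface

Orientations are given as [roll, pitch, yaw] about the fixed x, y, z axes, in that order (R = Rz(yaw) Ry(pitch) Rx(roll)).
In Python, from rig import arm gives the robot as it stands. The module is installed in compiled form; this text tells all that it offers.
- The arm moves only by the tool arm_command, never from a script. Its argument "steps" is a list of rows, each a list of 7 numbers: the shift along the tool's x, y, z in m, then the turn, a rotation vector about the tool's x, y, z in degrees, then the finger opening in m, from 0 to 0.0854. In form: [[x, y, z, rx, ry, rz, gripper], ...]. A call has 1 to 20 rows; each row shifts and turns the commanded pose from where the row before left it, along the tool's axes as they then stand; what a row does not reach is not made up. A row lasts 1/8 s, in which the tool goes at most 62.5 mm and 10.7 degrees, less where a joint would pass 70% of its speed; a pose out of reach is approached as far as the arm can. A call is refused whole if a number of a shift passes 0.0625 or a number of a turn 10.7, either way. A call with a gripper value outside its range is refused whole. The fingers move at their own pace and stop on an object; "squeeze" is the grip in N (left out, the last holds). Time passes only in rows, so rows that do not move let the fingers close. It gives the time, the measured TCP pose, the force, the opening and the grip force at its end, in the units of the state.
- arm.sense(): the state, without advancing time (a new reading comes with each control period).
- arm.get_image(name): name is "scene" or "side" or "wrist"; returns a dict with "color" (420x560x3 uint8, blue, green, red), "intrinsics" (3x3 intrinsics, pixels), "position" and "attitude" of the camera in the world. Camera axes: x right, y up, looking along -z (the intrinsics and any distortion apply to the point x, -y, -z); pixel columns grow to the right and rows downward; lengths in m; the calibration is good to about 2 mm. The wrist camera is an equidistant fisheye: a pixel r from the principal point sees the ray r / f radians off the axis. A picture is of the moment at which its call begins. There is no depth.
- arm.sign_off(): hands the job in; it is judged then, once.
Trained networks look in a picture, given as the dict that the camera call returned (one of the last four; its "shot" number tells which), for a name from the list of things; names that differ only in an ending like _2 or _b are one class to them, and where a whole thing is asked for, a point or a joint stands for the part that bears it (a point fixed in the world has none). Each returns a list of dicts, best first, with "score" (0 to 1); they miss things now and then, are a little off and sometimes report something else, mostly with a low value. They report only what shows in the picture. A call takes as long as a camera call. They do not tell look-alikes from the thing itself.
- arm.regions_of(picture, query): "pixels" (420x560 bool, what is visible of it) and "extent" ([left, top, right, bottom] in pixels, round what is visible of it).
The state is a dict: "t": time; "joint_positions": joint angles; "joint_vel": joint speeds; "effort": joint torques, N m; "position": TCP position; "eef_rot": TCP orientation; "force": force on the tool from outside, world axes, zero at the start; "wrist_torque": the same for the moment, N m; "width": finger opening in m; "grip_force": force on a finger pad.
Only numpy, scipy, OpenCV 4.12 (cv2) and the standard library are available. Lean on these libraries where they do the work, as an engineer would, in place of code of your own. Each camera call takes 0.05 s, during which the arm holds its last target. There are 200 camera calls.

## Working session

There is one attempt and no reset: what is moved stays moved. The work goes in short steps, Python scripts to look and compute and a tool call to move; the robot and the scene stay as the last step left them, time stands still between calls to the robot, and variables do not carry over. Pictures are saved under pics/ and viewed, at most 15 in all, crops included, and the job is handed in when it is done.

Besides the shell and the picture viewer there is one more tool, called after "Emit:" as name(argument=value, ...) on one line, values as JSON. arm_command: Moves the arm, as the interface text tells. Its arguments: {"type":"object","properties":{"steps":{"type":"array","items":{"type":"array","items":{"type":"number"}}},"squeeze":{"type":"number"}},"required":["steps"]}

```bash
mkdir -p pics; ls
cat > h.py <<'E'
import numpy as np, cv2
from rig import arm
from scipy.spatial.transform import Rotation as R
def rot(a):
    a=np.array(a,float)
    if a.shape==(3,3): return a
    return R.from_euler('xyz',a).as_matrix() if a.size==3 else R.from_quat(a).as_matrix()
def ray(im,u,v,fish=False):
    K=np.array(im['intrinsics']);x=(u-K[0,2])/K[0,0];y=(v-K[1,2])/K[1,1]
    if fish:
        r=np.hypot(x,y);s=np.sin(r)/max(r,1e-9);d=np.array([x*s,-y*s,-np.cos(r)])
    else: d=np.array([x,-y,-1.])
    return np.array(im['position']),rot(im['attitude'])@d
def at(im,u,v,z,fish=False):
    p,d=ray(im,u,v,fish);return p+d*(z-p[2])/d[2]
def proj(im,P,fish=False):
    K=np.array(im['intrinsics']);c=rot(im['attitude']).T@(np.array(P)-np.array(im['position']))
    x,y,z=c[0],-c[1],-c[2]
    if fish:
        h=np.hypot(x,y);t=np.arctan2(h,z);x,y=x/h*t,y/h*t
    else:x,y=x/z,y/z
    return np.array([K[0,0]*x+K[0,2],K[1,1]*y+K[1,2]])
E
python3 - <<'E'
from h import *
for n in('scene','side'):
    im=arm.get_image(n);cv2.imwrite(f'pics/{n}0.png',im['color']);print(n,im['position'],im['attitude'],im['intrinsics'],[k for k in im])
    for q in('cover','scale','dish','butter_0','tare_knob','pointer','pan_mid'):
        print(q,[(round(float(r['score']),2),np.round(r['extent']).tolist()) for r in arm.regions_of(im,q)][:9])
print(arm.sense())
E
```

```text
pics
scene [-0.10907326  0.73433936  0.73017945] [ 0.99345403 -0.00269413 -2.35171454] [[406.71630326   0.         278.23759742]
 [  0.         406.71630326 208.06303329]
 [  0.           0.           1.        ]] ['color', 'intrinsics', 'position', 'attitude', 'shot']
cover [(0.83, [323.0, 177.0, 403.0, 236.0])]
scale [(0.63, [230.0, 214.0, 351.0, 291.0])]
dish [(0.83, [313.0, 207.0, 404.0, 243.0])]
butter_0 [(0.95, [237.0, 221.0, 269.0, 248.0]), (0.7, [187.0, 290.0, 216.0, 320.0])]
tare_knob [(0.78, [299.0, 215.0, 329.0, 237.0])]
pointer []
pan_mid [(0.62, [227.0, 215.0, 325.0, 275.0])]
side [0.54948763 1.19862572 0.57802763] [ 1.17683688 -0.02094793 -3.10311057] [[510.23312913   0.         278.74531925]
 [  0.         510.23312913 207.52639831]
 [  0.           0.           1.        ]] ['color', 'intrinsics', 'position', 'attitude', 'shot']
cover [(0.78, [277.0, 165.0, 355.0, 215.0])]
scale [(0.95, [276.0, 209.0, 364.0, 282.0]), (0.41, [271.0, 216.0, 365.0, 255.0]), (0.3, [272.0, 200.0, 353.0, 216.0])]
dish [(0.6, [273.0, 198.0, 352.0, 222.0])]
butter_0 [(0.94, [279.0, 224.0, 315
[... 185 characters left out ...]
': array([ 1.27077302,  0.53640658, -0.00443074,  1.53788878,  0.00260753,
        1.06728299, -0.07122827]), 'joint_vel': array([ 2.04394677e-04, -2.43164582e-04, -2.12408016e-03, -3.03992792e-06,
        3.83281591e-04,  7.56054567e-04,  2.52468655e-04]), 'effort': array([ 5.26859585e-04, -5.83300173e+01,  1.04739256e+00, -2.59438312e+01,
        1.23027654e-02,  1.55429123e-03, -3.21660309e-06]), 'position': array([ 0.15062197, -0.63231068,  0.23128972]), 'eef_rot': array([3.14157128e+00, 1.81424700e-05, 2.33861597e-01]), 'force': array([-0.0144283 ,  0.53243901,  0.488778  ]), 'wrist_torque': array([-0.0117383 ,  0.00213606,  0.019737  ]), 'grip_force': 0.0, 'width': 0.08544853642563553}
```

Run:
```python
import cv2,numpy as np
a=cv2.imread('pics/scene0.png')[150:330,170:430];b=cv2.imread('pics/side0.png')[110:350,200:440]
a=cv2.resize(a,None,fx=1.6,fy=1.6,interpolation=3);b=cv2.resize(b,None,fx=1.5,fy=1.5,interpolation=3)
c=np.zeros((max(a.shape[0],b.shape[0]),a.shape[1]+b.shape[1],3),np.uint8);c[:a.shape[0],:a.shape[1]]=a;c[:b.shape[0],a.shape[1]:]=b;cv2.imwrite('pics/c0.png',c);print(c.shape)
```

```text
(360, 776, 3)
```

View pics/scene0.png

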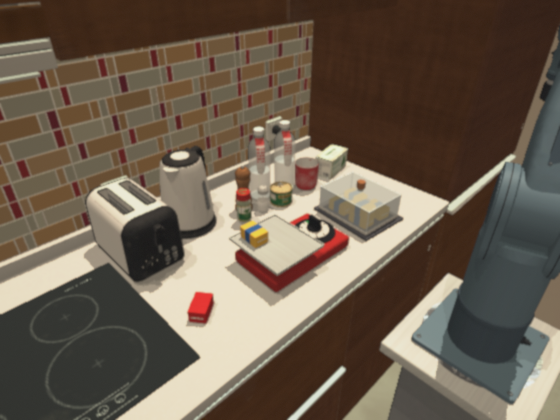

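View pics/c0.png

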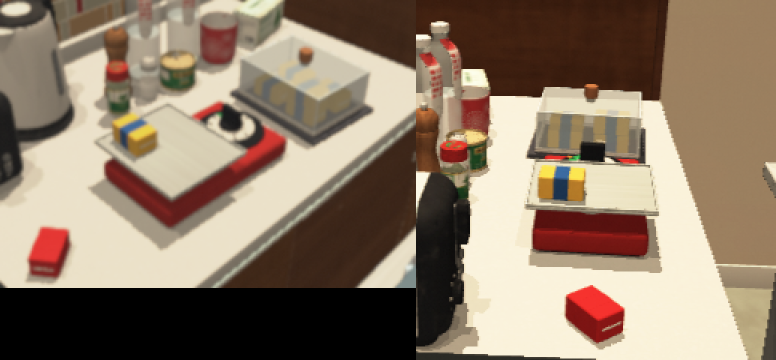

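Run:
```python
from h import *
for n,pts in (('scene',{'knob':(361,184,.112),'red':(201,307,.02),'dishL':(314,212,.01),'dishF':(372,235,.01),'dishR':(401,213,.01),'butter':(251,235,.1),'panNear':(274,266,.085),'panL':(231,236,.085),'panR':(325,235,.085),'panTop':(280,215,.085),'tk':(314,219,.089)}),('side',{'knob':(375.5/1.5+0,0,.1)})):
    if n=='side': pts={'knob':(200+(591-416)/1.5,110+90/1.5,.112),'red':(200+(594-416)/1.5,110+313/1.5,.02),'panl':(200+(526-416)/1.5,110+207/1.5,.085),'panr':(200+(657-416)/1.5,110+212/1.5,.085),'panbr':(200+(655-416)/1.5,110+167/1.5,.085),'panbl':(200+(532-416)/1.5,110+163/1.5,.085),'but':(200+(562-416)/1.5,110+172/1.5,.11),'tk':(200+(592-416)/1.5,110+145/1.5,.089)}
    im=arm.get_image(n)
    for k,(u,v,z) in pts.items(): print(n,k,at(im,u,v,z).round(3))
    for q in('pepper_mill','salt_shaker','red_mug','tin','spice_jar'):
        for r in arm.regions_of(im,q)[:1]:
            e=r['extent'];print(q,round(r['score'],2),at(im,(e[0]+e[2])/2,e[3]-4,0).round(3))
```

```text
scene knob [ 0.482 -0.211  0.112]
scene red [0.49  0.391 0.02 ]
scene dishL [ 0.578 -0.111  0.01 ]
scene dishF [ 0.378 -0.14   0.01 ]
scene dishR [ 0.38  -0.304  0.01 ]
scene butter [0.536 0.192 0.1  ]
scene panNear [0.42  0.221 0.085]
scene panL [0.585 0.219 0.085]
scene panR [0.414 0.04  0.085]
scene panTop [0.564 0.058 0.085]
scene tk [0.48  0.009 0.089]
pepper_mill 0.7 [ 0.857 -0.063  0.   ]
salt_shaker 0.73 [ 0.728 -0.029  0.   ]
red_mug 0.61 [ 0.707 -0.233  0.   ]
tin 0.57 [ 0.695 -0.073  0.   ]
spice_jar 0.89 [0.714 0.072 0.   ]
side knob [ 0.484 -0.216  0.112]
side red [0.494 0.392 0.02 ]
side panl [0.588 0.236 0.085]
side panr [0.404 0.237 0.085]
side panbr [0.39  0.081 0.085]
side panbl [0.586 0.082 0.085]
side but [0.538 0.168 0.11 ]
side tk [0.488 0.008 0.089]
pepper_mill 0.58 [ 0.783 -0.071  0.   ]
salt_shaker 0.65 [ 0.731 -0.108  0.   ]
red_mug 0.84 [ 0.721 -0.274  0.   ]
tin 0.66 [ 0.71  -0.097  0.   ]
spice_jar 0.96 [ 0.722  0.03  -0.   ]
```

Emit:
arm_command(steps=[[0,0,-0.06,0,0,6.7,0.0854],[0,0,-0.06,0,0,6.7,0.0854],[0,-0.057,0,0,0,0,0.0854],[0,-0.057,0,0,0,0,0.0854],[0,-0.057,0,0,0,0,0.0854],[0,-0.057,0,0,0,0,0.0854],[0.041,-0.024,0,0,0,0,0.0854],[0.041,-0.024,0,0,0,0,0.0854],[0.041,-0.024,0,0,0,0,0.0854],[0.041,-0.024,0,0,0,0,0.0854],[0.041,-0.024,0,0,0,0,0.0854],[0.041,-0.024,0,0,0,0,0.0854],[0.041,-0.024,0,0,0,0,0.0854],[0.041,-0.024,0,0,0,0,0.0854],[0,0,0,0,0,0,0.0854]])

```text
t: 3.28
position: [0.4812, -0.2091, 0.3511]
eef_rot: [-3.14, -0.001, 0.006]
force: [-1.0, -0.7, -0.7]
width: 0.0854
grip_force: 0.0
```

Run:
```python
from h import *
s=arm.sense();print(s['t'],s['position'],s['eef_rot'],s['joint_positions'].round(2))
im=arm.get_image('wrist');cv2.imwrite('pics/w1.png',im['color']);print(im['position'],im['attitude'],im['intrinsics'])
np.save('w1.npy',im,allow_pickle=True)
for q in('cover','dish','tare_knob','butter_0'):
    for r in arm.regions_of(im,q)[:4]: print(q,round(r['score'],2),np.round(r['extent']))
print(proj(im,[.483,-.213,.112],1))
```

```text
3.275 [ 0.48124193 -0.20910339  0.35114418] [-3.13977192e+00 -1.22547224e-03  6.09422677e-03] [ 0.64  0.23 -0.37  1.7   0.09  1.22 -1.32]
[ 0.55970494 -0.20871566  0.49396111] [-0.31330368  0.00257325 -1.56398853] [[325.1922621    0.         279.93551907]
 [  0.         325.1922621  211.29471087]
 [  0.           0.           1.        ]]
cover 0.58 [220.  90. 351. 244.]
dish 0.6 [230.  82. 351.  96.]
tare_knob 0.62 [115. 136. 165. 194.]
butter_0 0.55 [ 10. 119.  43. 167.]
[283.90476462 173.88431118]
```

View pics/w1.png

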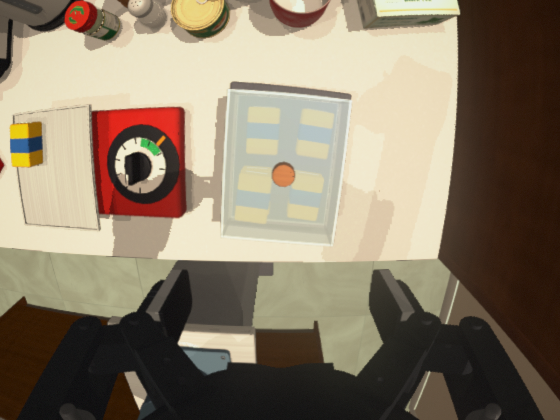

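Emit:
arm_command(steps=[[0.002,0.004,0.05,0,0,0,0.06],[0,0,0.05,0,0,0,0.06],[0,0,0.05,0,0,0,0.06],[0,0,0.05,0,0,0,0.06],[0,0,0.045,0,0,0,0.06],[0,0,0.008,0,0,0,0.06],[0,0,0,0,0,0,0.015],[0,0,0,0,0,0,0.015],[0,0,0,0,0,0,0.015],[0,0,0,0,0,0,0.015]], squeeze=70)

```text
t: 4.78
position: [0.482, -0.2165, 0.1006]
eef_rot: [3.141, -0.003, -0.0]
force: [-0.8, 1.3, 6.5]
width: 0.0261
grip_force: 68.6
```

Emit:
arm_command(steps=[[0,0,-0.02,0,0,0,0.015],[0,0,-0.04,0,0,0,0.015],[0,0,-0.045,0,0,0,0.015],[0,0,-0.045,0,0,0,0.015],[0,0,-0.045,0,0,0,0.015],[0,0,-0.045,0,0,0,0.015],[0,0,0,0,0,0,0.015]])

```text
t: 5.65
position: [0.4826, -0.217, 0.3433]
eef_rot: [3.137, -0.008, -0.0]
force: [0.2, -1.1, -3.5]
width: 0.0258
grip_force: 69.4
```

Run:
```python
from h import *
ims=[arm.get_image('side')['color'][80:350,170:450],arm.get_image('scene')['color'][100:370,170:450]]
cv2.imwrite('pics/c2.png',cv2.resize(np.hstack(ims),(800,386)))
```

```text
(no output)
```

View pics/c2.png

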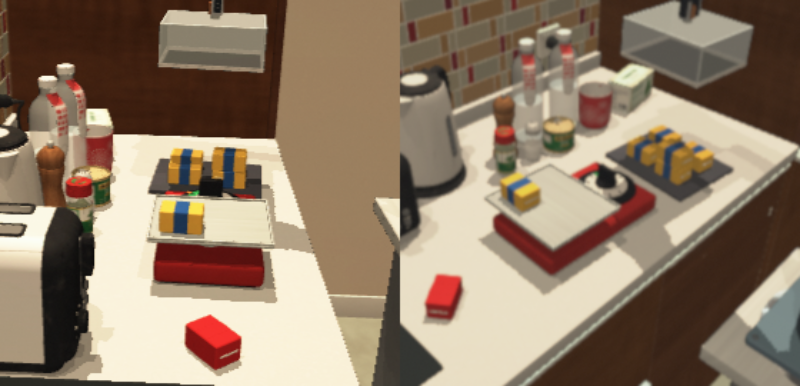

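Emit:
arm_command(steps=[[0,-0.03,0,0,0,-0.5,0.015],[0,-0.0535,0,0,0,-0.5,0.015],[0,-0.0535,0,0,0,-0.5,0.015],[0,-0.0535,0,0,0,-0.5,0.015],[0,-0.0535,0,0,0,-0.5,0.015],[0,-0.0535,0,0,0,-0.5,0.015],[0,-0.0535,0,0,0,-0.5,0.015],[0,-0.0535,0,0,0,-0.5,0.015],[0,-0.0535,0,0,0,-0.5,0.015],[0,-0.0535,0,0,0,-0.5,0.015],[0,-0.0535,0,0,0,0,0.015],[0,-0.022,0,0,0,0,0.015],[0,0,0,0,0,0,0.015],[0,0,0,0,0,0,0.015]])

```text
t: 7.5
position: [0.4532, 0.3682, 0.3372]
eef_rot: [3.139, 0.001, 0.086]
force: [0.1, -0.5, -3.3]
width: 0.0259
grip_force: 69.5
```

Run:
```python
from h import *
s=arm.sense();print(s['joint_positions'].round(2))
ims=[arm.get_image('side')['color'][80:350,170:450],arm.get_image('scene')['color'][100:370,150:430]]
cv2.imwrite('pics/c3.png',cv2.resize(np.hstack(ims),(800,386)))
```

```text
[-0.24  0.42 -0.71  1.56  0.28  1.27 -2.47]
```

View pics/c3.png

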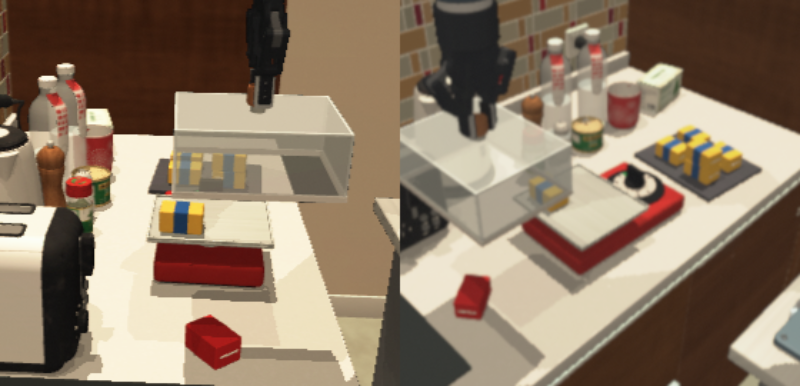

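Emit:
arm_command(steps=[[0.035,0,0.02,0,0,0,0.015],[0,0,0.05,0,0,0,0.015],[0,0,0.05,0,0,0,0.015],[0,0,0.05,0,0,0,0.015],[0,0,0.04,0,0,0,0.015],[0,0,0.02,0,0,0,0.015],[0,0,0.012,0,0,0,0.015],[0,0,0,0,0,0,0.015],[0,0,0,0,0,0,0.015]])

```text
t: 8.72
position: [0.4887, 0.3736, 0.0977]
eef_rot: [-3.14, -0.002, 0.087]
force: [0.0, -0.2, -2.7]
width: 0.0259
grip_force: 69.8
```

Emit:
arm_command(steps=[[0,0,0.004,0,0,0,0.015],[0,0,0.003,0,0,0,0.015],[0,0,0.001,0,0,0,0.015],[0,0,0,0,0,0,0.015]])

```text
t: 9.22
position: [0.4882, 0.3731, 0.0906]
eef_rot: [3.141, -0.001, 0.087]
force: [-5.0, -5.0, 16.2]
width: 0.0259
grip_force: 71.9
```

Emit:
arm_command(steps=[[0,0,0,0,0,0,0.06],[0,0,0,0,0,0,0.06],[0,0,-0.03,0,0,0,0.06],[0,0,-0.06,0,0,2.5,0.06],[0,0,-0.06,0,0,2.5,0.06],[0,0.02,-0.05,0,0,0,0.06],[0,0.0575,0,0,0,0,0.06],[0,0.0575,0,0,0,0,0.06],[0,0.0575,0,0,0,0,0.06],[0,0.0575,0,0,0,0,0.06],[0,0.0575,0,0,0,0,0.06],[-0.004,0.0575,0,0,0,0,0.06],[0,0,0,0,0,0,0.06]])

```text
t: 10.85
position: [0.4836, 0.0025, 0.288]
eef_rot: [3.139, 0.001, -0.009]
force: [-0.2, 1.9, 0.4]
width: 0.0602
grip_force: 0.0
```

Run:
```python
from h import *
s=arm.sense();print(s['position'],s['joint_positions'].round(2))
im=arm.get_image('wrist');np.save('w4.npy',im,allow_pickle=True)
u,v=proj(im,[.484,.008,.07],1);print(u,v)
a=im['color'];u,v=int(u),int(v);b=cv2.resize(a[max(v-70,0):v+70,u-70:u+70],(420,420),interpolation=2)
s1=arm.get_image('side')['color'][110:350,200:450]
cv2.imwrite('pics/c4.png',np.hstack([b,cv2.resize(s1,(375,420))]))
for q in('tare_knob','butter_0','scale','pan_mid'):
    for r in arm.regions_of(im,q)[:7]: print(q,round(r['score'],2),np.round(r['extent']))
```

```text
[0.48360208 0.00250856 0.28795393] [ 0.41  0.24 -0.59  1.87  0.15  1.08 -1.82]
274.98356019653755 178.3754265591383
tare_knob 0.63 [252. 141. 319. 208.]
tare_knob 0.31 [279.   2. 309.   9.]
butter_0 0.92 [436. 180. 477. 232.]
butter_0 0.89 [401. 112. 443. 167.]
butter_0 0.85 [385. 173. 424. 224.]
butter_0 0.78 [396. 179. 446. 242.]
butter_0 0.63 [ 92. 112. 144. 174.]
butter_0 0.57 [442. 119. 488. 172.]
scale 0.7 [ 90.  93. 334. 260.]
pan_mid 0.76 [ 91.  92. 227. 262.]
```

View pics/c4.png

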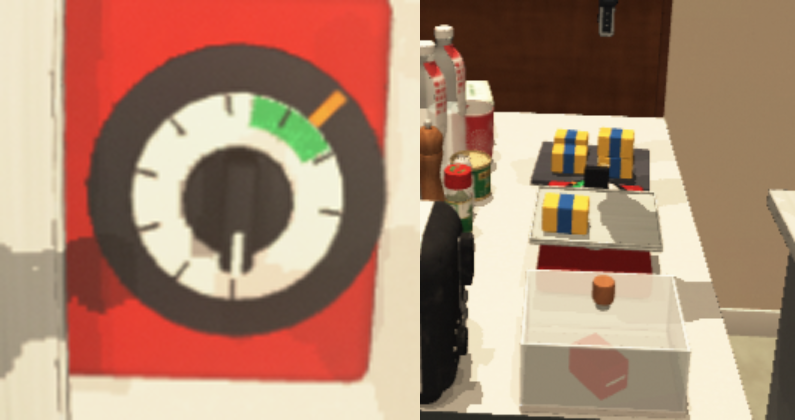

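Run:
```python
from h import *
im=np.load('w4.npy',allow_pickle=True).item()
for n,x,y,z in (('disc',237,197,.051),('ring',237,190,.047),('lineend',237,270,.089),('top',236,160,.089)):
    print(n,at(im,204+x/3,108+y/3,z,1).round(4))
```

```text
disc [ 0.4855 -0.0013  0.051 ]
ring [ 0.4876 -0.0013  0.047 ]
lineend [ 0.4661 -0.0008  0.089 ]
top [ 0.5066 -0.0007  0.089 ]
```

Emit:
arm_command(steps=[[0.0025,0.0035,0.05,0,0,0,0.045],[0,0,0.05,0,0,0,0.045],[0,0,0.05,0,0,0,0.045],[0,0,0.05,0,0,0,0.045],[0,0,0.02,0,0,0,0.045],[0,0,0,0,0,0,0.005],[0,0,0,0,0,0,0.005],[0,0,0,0,0,0,0.005],[0,0,0,0,0,0,0.005]], squeeze=35)

```text
t: 12.28
position: [0.4857, -0.0009, 0.068]
eef_rot: [3.135, 0.002, -0.004]
force: [2.5, -14.0, -16.2]
width: 0.0124
grip_force: 36.8
```

Emit:
arm_command(steps=[[0,0,0,0,0,-10,0.005],[0,0,0,0,0,-10,0.005],[0,0,0,0,0,-10,0.005],[0,0,0,0,0,-10,0.005],[0,0,0,0,0,-10,0.005],[0,0,0,0,0,-10,0.005],[0,0,0,0,0,-10,0.005],[0,0,0,0,0,-10,0.005],[0,0,0,0,0,-10,0.005],[0,0,0,0,0,-10,0.005],[0,0,0,0,0,-10,0.005],[0,0,0,0,0,-10,0.005],[0,0,0,0,0,-10,0.005],[0,0,0,0,0,-10,0.005],[0,0,0,0,0,-10,0.005],[0,0,0,0,0,-10,0.005],[0,0,0,0,0,-10,0.005],[0,0,0,0,0,0,0.005]])

```text
t: 14.52
position: [0.4871, -0.0014, 0.068]
eef_rot: [-3.133, 0.001, 2.965]
force: [3.2, -10.9, -9.8]
width: 0.012
grip_force: 37.7
```

Run:
```python
from h import *
s=arm.sense();print(s['joint_positions'].round(2),s['wrist_torque'],s['force'])
```

```text
[ 0.72  0.84 -1.09  2.02  0.98  0.93  0.48] [-2.51573118 -0.69604468  0.07745335] [  3.18702654 -10.89089125  -9.81539342]
```

Emit:
arm_command(steps=[[0,0,0,0,0,-5,0.005],[0,0,0,0,0,-5,0.005],[0,0,0,0,0,-3,0.005],[0,0,0,0,0,0,0.005]])

```text
t: 15.02
position: [0.4871, -0.0013, 0.0681]
eef_rot: [-3.133, -0.002, -3.097]
force: [2.3, -9.8, -8.8]
width: 0.0122
grip_force: 57.0
```

Run:
```python
from h import *
s=arm.sense();print(s['joint_positions'].round(2),s['wrist_torque'],s['force'])
```

```text
[ 0.74  0.87 -1.13  2.02  1.01  0.96  0.68] [-2.12630929 -0.53679867 -1.4255335 ] [ 2.33567262 -9.75395571 -8.82302131]
```

Emit:
arm_command(steps=[[0,0,0,0,0,0,0.045],[0,0,0,0,0,0,0.045],[0,0,-0.03,0,0,0,0.06],[0,0,-0.06,0,0,10,0.06],[0,0,-0.06,0,0,10,0.06],[0,0,-0.06,0,0,10,0.06],[0,0,0,0,0,10,0.06],[0,0,0,0,0,10,0.06],[0,0,0,0,0,10,0.06],[0,0,0,0,0,10,0.06],[0,0,0,0,0,10,0.06],[0,0,0,0,0,10,0.06],[0,0,0,0,0,10,0.06],[0,0,0,0,0,10,0.06],[0,0,0,0,0,10,0.06],[0,0,0,0,0,10,0.06],[0,0,0,0,0,10,0.06],[0,0,0,0,0,10,0.06],[0,0,0,0,0,10,0.06],[0,0,0,0,0,10,0.06]])

```text
t: 17.52
position: [0.4864, 0.0056, 0.2789]
eef_rot: [3.142, -0.001, 0.224]
force: [0.3, -0.1, -0.6]
width: 0.0597
grip_force: 0.0
```

Emit:
arm_command(steps=[[0,0,0,0,0,10,0.06],[0,0,0,0,0,2.5,0.06],[0,0.05,-0.03,0,0,0,0.06],[0,0.05,-0.03,0,0,0,0.06],[0,0.05,0,0,0,0,0.06],[0,0,0,0,0,0,0.06]])

```text
t: 18.27
position: [0.4875, -0.1492, 0.3388]
eef_rot: [3.14, -0.001, 0.003]
force: [-0.3, 0.8, -0.0]
width: 0.0601
grip_force: 0.0
```

Run:
```python
from h import *
s=arm.sense();print(s['position'],s['joint_positions'].round(2))
im=arm.get_image('wrist');np.save('w5.npy',im,allow_pickle=True)
rs=arm.regions_of(im,'butter_0')
for r in rs: print(round(r['score'],2),np.round(r['extent']),r['pixels'].sum())
b=im['color'][40:300,60:430]
cv2.imwrite('pics/c5.png',cv2.resize(b,None,fx=2.1,fy=2.1,interpolation=2))
```

```text
[ 0.48745287 -0.14924588  0.33876098] [ 0.7   0.24 -0.58  1.74  0.14  1.2  -1.49]
0.94 [278. 173. 319. 234.] 1839
0.82 [322. 175. 366. 228.] 1575
0.81 [ 27. 124.  68. 171.] 1692
0.66 [335. 112. 377. 165.] 1677
0.65 [275. 170. 313. 191.] 148
0.57 [289. 111. 326. 161.] 1585
```

View pics/c5.png

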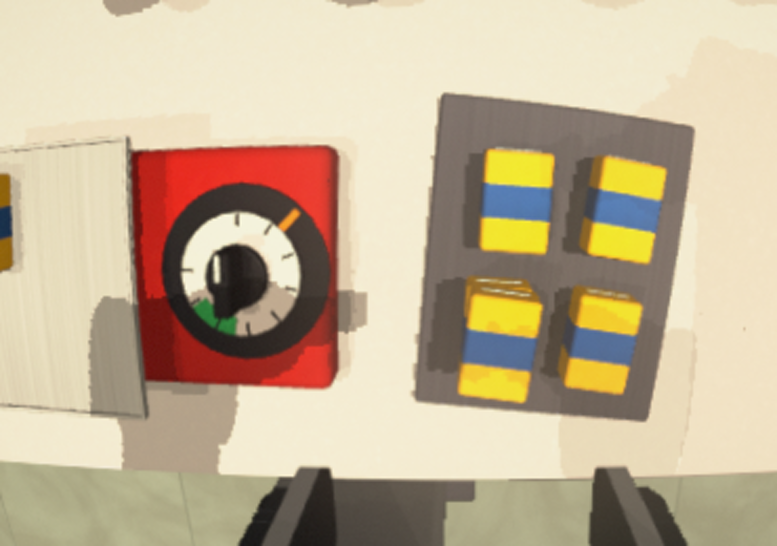

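```bash
cat >> h.py <<'E'
def quad(im,pts,z,fish=True):
    P=np.array([at(im,u,v,z,fish)[:2] for u,v in pts])
    c=P.mean(0);(_,(w,h),a)=cv2.minAreaRect(P.astype(np.float32)*1000)
    ax=(P[0]+P[1]-P[2]-P[3]);return c.round(4),np.degrees(np.arctan2(ax[1],ax[0])).round(1),np.linalg.norm(ax/2).round(4),np.linalg.norm((P[0]+P[3]-P[1]-P[2])/2).round(4)
E
python3 - <<'E'
from h import *
im=np.load('w5.npy',allow_pickle=True).item()
f=lambda L:[(60+x/2.1,40+y/2.1) for x,y in L]
# order: far-left, far-right, near-right, near-left
for n,L,z in (('top',[(474,290),(543,302),(527,403),(459,394)],.082),('top_lo',[(474,290),(543,302),(527,403),(459,394)],.046),
 ('A',[(487,149),(554,152),(546,252),(481,249)],.046),('B',[(604,156),(666,166),(651,263),(587,254)],.046),('C',[(577,290),(641,300),(627,394),(564,385)],.046),
 ('dish',[(443,93),(694,127),(647,420),(416,401)],.01),('knob',[(213,250),(236,250),(230,318),(213,315)],.089),('scale',[(137,150),(337,147),(337,386),(145,382)],.045)):
    print(n,*quad(im,f(L),z))
E
```

```text
top [ 0.4437 -0.1733] -7.1 0.0664 0.0428
top_lo [ 0.4327 -0.1755] -7.1 0.0723 0.0467
A [ 0.5311 -0.1842] -3.0 0.0647 0.0423
B [ 0.5271 -0.2565] -7.0 0.065 0.043
C [ 0.4368 -0.2445] -4.3 0.0669 0.0451
dish [ 0.4834 -0.214 ] -5.2 0.2222 0.1771
knob [ 0.4869 -0.0034] -7.4 0.0418 0.0132
scale [0.4877 0.0052] -3.0 0.1642 0.1437
```

Emit:
arm_command(steps=[[-0.0437,0.024,0.03,0,0,0,0.065],[0,0,0.055,0,0,7,0.065],[0,0,0.055,0,0,0,0.065],[0,0,0.055,0,0,0,0.065],[0,0,0.055,0,0,0,0.065],[0,0,0.036,0,0,0,0.065],[0,0,0,0,0,0,0.03],[0,0,0,0,0,0,0.03],[0,0,0,0,0,0,0.03],[0,0,0,0,0,0,0.03]], squeeze=45)

```text
t: 19.62
position: [0.445, -0.1703, 0.0534]
eef_rot: [3.141, -0.002, -0.114]
force: [0.0, -0.3, -1.0]
width: 0.0435
grip_force: 49.1
```

Emit:
arm_command(steps=[[0,0,-0.03,0,0,0,0.03],[0,0,-0.055,0,0,-2,0.03],[0,0,-0.055,0,0,-2,0.03],[-0.003,-0.03,-0.05,0,0,0,0.03],[-0.003,-0.055,0,0,0,0,0.03],[-0.003,-0.055,0,0,0,0,0.03],[-0.003,-0.055,0,0,0,0,0.03],[-0.003,-0.055,0,0,0,0,0.03],[0,-0.055,0,0,0,0,0.03],[0,-0.055,0,0,0,0,0.03],[0,0,0,0,0,0,0.03],[0,0,0,0,0,0,0.03]])

```text
t: 21.12
position: [0.4448, 0.1896, 0.2423]
eef_rot: [3.141, 0.0, -0.044]
force: [-0.5, -0.6, -1.5]
width: 0.0434
grip_force: 49.2
```

Run:
```python
from h import *
s=arm.sense();print(s['position'],s['joint_positions'].round(2))
im=arm.get_image('wrist');np.save('w6.npy',im,allow_pickle=True)
b=im['color'][40:300,100:470]
cv2.imwrite('pics/c6.png',cv2.resize(b,None,fx=2.1,fy=2.1,interpolation=2))
```

```text
[0.4447903  0.18964769 0.24234945] [ 0.15  0.33 -0.77  1.92  0.27  1.   -2.36]
```

View pics/c6.png

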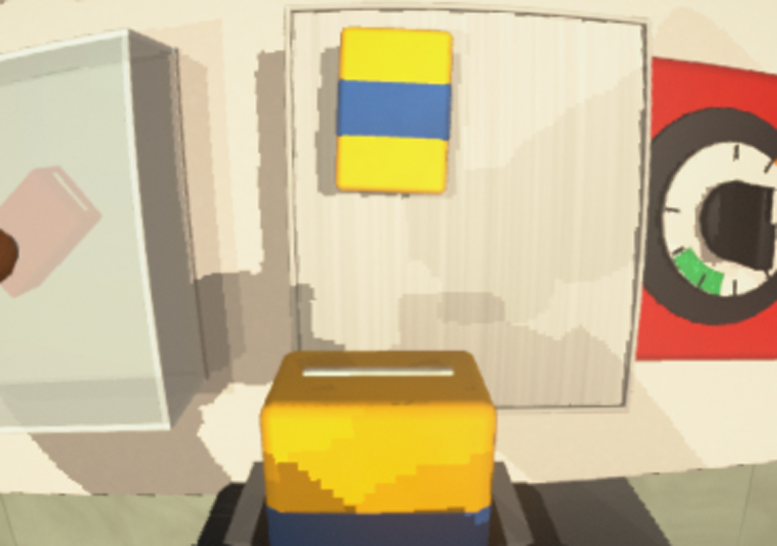

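Run:
```python
from h import *
im=np.load('w6.npy',allow_pickle=True).item()
f=lambda L:[(100+x/2.1,40+y/2.1) for x,y in L]
print('G',*quad(im,f([(343,28),(452,31),(446,192),(336,189)]),.117))
print('pan',*quad(im,f([(288,8),(649,20),(627,410),(300,400)]),.085))
for p in f([(288,8),(649,20),(627,410)]): print(at(im,*p,.085,1))
```

```text
G [0.5372 0.1795] -4.6 0.0639 0.0424
pan [0.4925 0.1451] -1.9 0.1836 0.161
[0.5868207  0.22255671 0.085     ]
[0.58179878 0.06139189 0.085     ]
[0.39424084 0.06802211 0.085     ]
```

Emit:
arm_command(steps=[[0.001,0.004,0.05,0,0,0,0.03],[0,0,0.05,0,0,0,0.03],[0,0,0.035,0,0,0,0.03],[0,0,0.015,0,0,0,0.03],[0,0,0.002,0,0,0,0.03],[0,0,0,0,0,0,0.03]])

```text
t: 21.92
position: [0.4468, 0.1863, 0.0914]
eef_rot: [-3.141, -0.002, -0.044]
force: [-0.6, -0.5, -0.8]
width: 0.0437
grip_force: 49.3
```

Emit:
arm_command(steps=[[0,0,0.003,0,0,0,0.03],[0,0,0.001,0,0,0,0.03],[0,0,0,0,0,0,0.058],[0,0,0,0,0,0,0.058],[0,0,-0.03,0,0,0,0.058],[0,0,-0.05,0,0,0,0.058],[0,0.01,-0.055,0,0,0,0.058],[0.014,0.05,-0.03,0,0,0,0.06],[0.0145,0.052,0,0,0,0,0.06],[0.0145,0.052,0,0,0,0,0.06],[0.0145,0.052,0,0,0,0,0.06],[0.0145,0.052,0,0,0,0,0.06],[0.0145,0.052,0,0,0,0,0.06],[0.0145,0.05,0,0,0,0,0.06],[0,0,0,0,0,0,0.06]])

```text
t: 23.8
position: [0.5303, -0.1929, 0.2507]
eef_rot: [3.14, 0.0, -0.051]
force: [-0.7, 0.9, -0.2]
width: 0.0604
grip_force: 0.0
```

Run:
```python
from h import *
s=arm.sense();print(s['position'],s['joint_positions'].round(2))
im=arm.get_image('wrist');np.save('w7.npy',im,allow_pickle=True)
b=im['color'][40:300,60:430]
cv2.imwrite('pics/c7.png',cv2.resize(b,None,fx=2.1,fy=2.1,interpolation=2))
```

```text
[ 0.53028847 -0.19293603  0.25074247] [ 0.73  0.44 -0.61  1.72  0.28  1.07 -1.59]
```

View pics/c7.png

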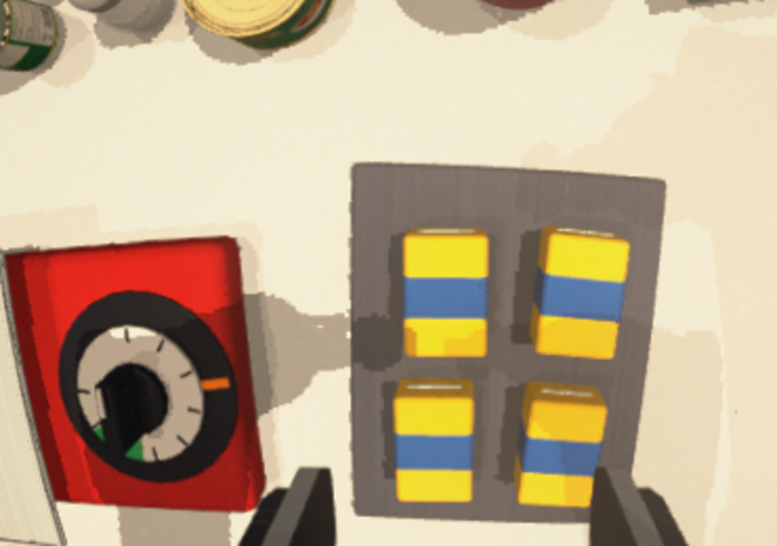

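Run:
```python
from h import *
im=np.load('w7.npy',allow_pickle=True).item()
f=lambda L:[(60+x/2.1,40+y/2.1) for x,y in L]
for n,L in (('A',[(405,234),(488,235),(486,356),(405,356)]),('B',[(547,233),(630,241),(614,358),(536,352)]),('C',[(527,397),(606,407),(595,506),(520,501)]),('D',[(397,391),(472,394),(471,502),(397,499)])):
    print(n,*quad(im,f(L),.046))
p,c=[at(im,*q,.05,1) for q in f([(216,384),(139,402)])];print(p,c,np.degrees(np.arctan2(-(p-np.array([.486,-.002,.05]))[1],(p-np.array([.486,-.002,.05]))[0])))
```

```text
A [ 0.5309 -0.1846] -3.7 0.0652 0.0429
B [ 0.5273 -0.2563] -6.9 0.0642 0.0437
C [ 0.4362 -0.2454] -4.2 0.0645 0.0451
D [ 0.4441 -0.1729] -4.0 0.0676 0.0421
[ 0.48984182 -0.05302272  0.05      ] [ 0.48071855 -0.00109112  0.05      ] 85.6939709992016
```

Emit:
arm_command(steps=[[0,-0.008,0.04,0,0,0.8,0.06],[0,0,0.055,0,0,0,0.06],[0,0,0.055,0,0,0,0.06],[0,0,0.05,0,0,0,0.06],[0,0,0.03,0,0,0,0.06],[0,0,0.003,0,0,0,0.06],[0,0,0,0,0,0,0.03],[0,0,0,0,0,0,0.03],[0,0,0,0,0,0,0.03]])

```text
t: 24.98
position: [0.5318, -0.1799, 0.0196]
eef_rot: [3.141, -0.002, -0.058]
force: [-0.0, 0.1, 4.9]
width: 0.0433
grip_force: 47.7
```

Emit:
arm_command(steps=[[0,0,-0.03,0,0,0,0.03],[0,0,-0.055,0,0,0,0.03],[0,0,-0.055,0,0,0,0.03],[-0.017,-0.045,-0.03,0,0,0,0.03],[-0.0175,-0.048,0,0,0,0,0.03],[-0.0175,-0.048,0,0,0,0,0.03],[-0.0175,-0.048,0,0,0,0,0.03],[-0.0175,-0.048,0,0,0,0,0.03],[-0.017,-0.047,0,0,0,0,0.03],[0,0,0,0,0,0,0.03],[0,0,0.03,0,0,0,0.03]])

```text
t: 26.35
position: [0.4454, 0.1099, 0.1598]
eef_rot: [-3.141, -0.005, -0.057]
force: [-0.1, -1.1, -1.5]
width: 0.0433
grip_force: 47.0
```

Emit:
arm_command(steps=[[0,0,0.04,0,0,0,0.03],[0,0,0.026,0,0,0,0.03],[0,0,0.005,0,0,0,0.03],[0,0,0.002,0,0,0,0.03],[0,0,0,0,0,0,0.03],[0,0,0,0,0,0,0.057],[0,0,0,0,0,0,0.057],[0,0,-0.03,0,0,0,0.057],[0,0,-0.05,0,0,0,0.057],[0,0.01,-0.05,0,0,0,0.06],[0.003,0.053,0,0,0,0,0.06],[0.003,0.055,0,0,0,0,0.06],[0.003,0.055,0,0,0,0,0.06],[0.003,0.055,0,0,0,0,0.06],[0.003,0.055,0,0,0,0,0.06],[0,0,0,0,0,0,0.06],[0,0,0,0,0,0,0.06]])

```text
t: 28.48
position: [0.4421, -0.1731, 0.2154]
eef_rot: [-3.141, -0.0, -0.058]
force: [-0.4, 1.3, -0.4]
width: 0.06
grip_force: 0.0
```

Run:
```python
from h import *
s=arm.sense();print(s['position'],s['joint_positions'].round(2))
im=arm.get_image('wrist');np.save('w8.npy',im,allow_pickle=True)
rs=arm.regions_of(im,'butter_0')
for n,P in (('D',(.4441,-.1729,.046)),('B',(.5273,-.2563,.046)),('C',(.4362,-.2454,.046))): print(n,proj(im,P,1))
for r in rs: print(round(r['score'],2),np.round(r['extent']))
b=im['color'][0:280,0:400]
cv2.imwrite('pics/c8.png',cv2.resize(b,None,fx=2,fy=2,interpolation=2))
```

```text
[ 0.44209238 -0.17308849  0.21539763] [ 0.8   0.32 -0.62  1.98  0.23  0.91 -1.57]
D [280.0440338  187.30051911]
B [361.81977108  99.72940492]
C [352.37435347 191.35356566]
0.98 [254. 151. 299. 221.]
0.91 [  0. 185.  54. 250.]
0.9 [332.  65. 386. 139.]
0.7 [324. 152. 376. 223.]
0.61 [  0. 202.   8. 244.]
```

View pics/c8.png

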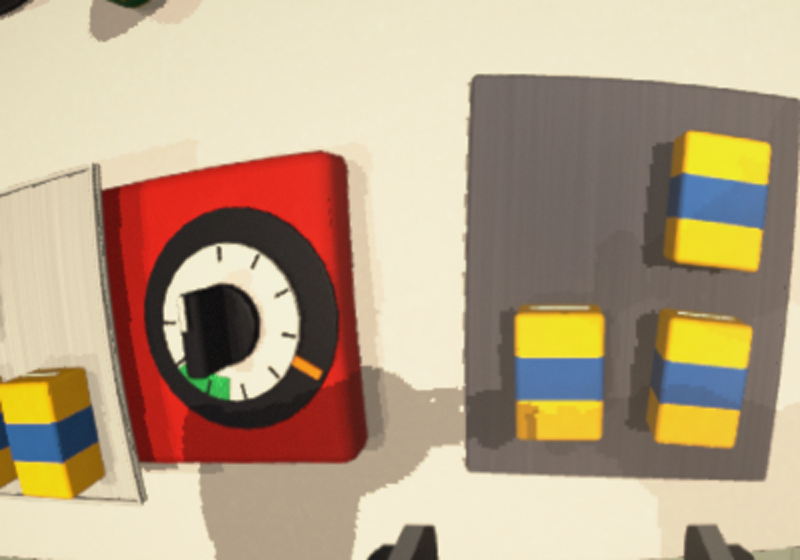

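Emit:
arm_command(steps=[[0.002,0,0.05,0,0,0,0.06],[0,0,0.055,0,0,0,0.06],[0,0,0.055,0,0,0,0.06],[0,0,0.034,0,0,0,0.06],[0,0,0.002,0,0,0,0.06],[0,0,0,0,0,0,0.03],[0,0,0,0,0,0,0.03],[0,0,0,0,0,0,0.03]])

```text
t: 29.58
position: [0.445, -0.1742, 0.0205]
eef_rot: [3.141, -0.002, -0.058]
force: [-1.7, 0.6, 6.7]
width: 0.0431
grip_force: 48.0
```

Emit:
arm_command(steps=[[0,0,-0.03,0,0,0,0.03],[0,0,-0.055,0,0,0,0.03],[0,0,-0.055,0,0,0,0.03],[0.0125,-0.045,-0.03,0,0,0,0.03],[0.0125,-0.048,0,0,0,0,0.03],[0.0125,-0.048,0,0,0,0,0.03],[0.0125,-0.048,0,0,0,0,0.03],[0.0125,-0.049,0,0,0,0,0.03],[0.0125,-0.049,0,0,0,0,0.03],[0,0,0,0,0,0,0.03],[0,0,0.03,0,0,0,0.03]])

```text
t: 30.95
position: [0.5371, 0.1088, 0.161]
eef_rot: [-3.141, -0.005, -0.057]
force: [-0.3, -1.0, -2.5]
width: 0.0432
grip_force: 47.1
```

Emit:
arm_command(steps=[[0,0,0.045,0,0,0,0.03],[0,0,0.026,0,0,0,0.03],[0,0,0.006,0,0,0,0.03],[0,0,0.002,0,0,0,0.03],[0,0,0,0,0,0,0.03],[0,0,0,0,0,0,0.057],[0,0,0,0,0,0,0.057],[0,0,-0.03,0,0,0,0.057],[0,0,-0.05,0,0,0,0.057],[0,0,-0.05,0,0,0,0.06],[-0.0135,0.0595,0,0,0,0,0.06],[-0.0135,0.06,0,0,0,0,0.06],[-0.0135,0.06,0,0,0,0,0.06],[-0.0135,0.06,0,0,0,0,0.06],[-0.0135,0.06,0,0,0,0,0.06],[-0.0135,0.06,0,0,0,0,0.06],[0,0,0,0,0,0,0.06],[0,0,0,0,0,0,0.06]])

```text
t: 33.2
position: [0.4342, -0.2452, 0.2105]
eef_rot: [-3.141, -0.001, -0.058]
force: [0.8, -0.1, 0.4]
width: 0.0602
grip_force: 0.0
```

Run:
```python
from h import *
s=arm.sense();print(s['position'],s['joint_positions'].round(2))
im=arm.get_image('wrist');np.save('w9.npy',im,allow_pickle=True)
for n,P in (('B',(.5273,-.2563,.046)),('C',(.4362,-.2454,.046))): print(n,proj(im,P,1))
for r in arm.regions_of(im,'butter_0'): print(round(r['score'],2),np.round(r['extent']))
m=cv2.inRange(im['color'].astype(int).astype(np.uint8),(0,80,200),(60,165,255));n,l,st,ce=cv2.connectedComponentsWithStats(m)
for i in range(1,n):
    if st[i][4]>8:
        p=at(im,*ce[i],.05,1);print('or',st[i],p.round(3),np.degrees(np.arctan2(-(p[1]+.002),p[0]-.486)).round(1))
side=arm.get_image('side');cv2.imwrite('pics/s9.png',side['color'])
```

```text
[ 0.43419046 -0.24517318  0.21050009] [ 0.92  0.37 -0.61  1.93  0.26  0.92 -1.44]
B [286.63897048  93.2849314 ]
C [280.43952662 188.55538562]
0.85 [263.  58. 312. 132.]
0.65 [257. 147. 306. 221.]
0.58 [  1. 185.  12. 241.]
or [298 128   9   2   9] [ 0.493 -0.269  0.05 ] 88.4
or [ 72 196   7  14  45] [ 0.437 -0.014  0.05 ] 166.1
or [257 201  12  18  97] [ 0.418 -0.225  0.05 ] 106.9
```

Emit:
arm_command(steps=[[0.002,0,0.05,0,0,0,0.06],[0,0,0.055,0,0,0,0.06],[0,0,0.055,0,0,0,0.06],[0,0,0.029,0,0,0,0.06],[0,0,0.002,0,0,0,0.06],[0,0,0,0,0,0,0.03],[0,0,0,0,0,0,0.03],[0,0,0,0,0,0,0.03]])

```text
t: 34.35
position: [0.4367, -0.2464, 0.0204]
eef_rot: [3.141, -0.002, -0.058]
force: [-0.6, 0.7, 4.8]
width: 0.0442
grip_force: 44.8
```

View pics/s9.png

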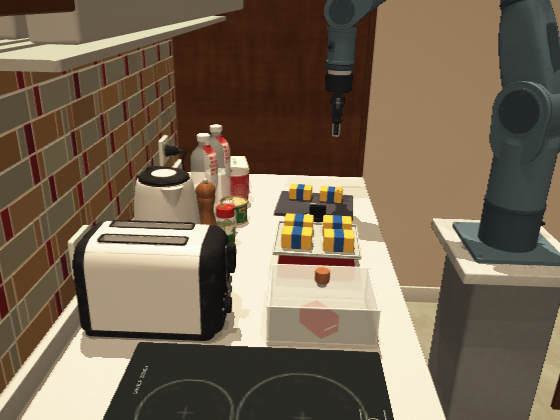

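Emit:
arm_command(steps=[[0,0,-0.03,0,0,0,0.03],[0,0,-0.055,0,0,0,0.03],[0,0,-0.055,0,0,0,0.03],[-0.002,-0.045,-0.05,0,0,0,0.03],[-0.002,-0.052,0,0,0,0,0.03],[-0.002,-0.052,0,0,0,0,0.03],[-0.002,-0.052,0,0,0,0,0.03],[-0.002,-0.052,0,0,0,0,0.03],[-0.002,-0.052,0,0,0,0,0.03],[0,-0.052,0,0,0,0,0.03],[0,0,0,0,0,0,0.03],[0,0,0.035,0,0,0,0.03],[0,0,0,0,0,0,0.03]])

```text
t: 35.98
position: [0.4426, 0.1065, 0.1693]
eef_rot: [3.14, 0.004, -0.058]
force: [0.6, 0.0, -0.7]
width: 0.0441
grip_force: 44.9
```

Emit:
arm_command(steps=[[0.002,-0.002,0.035,0,0,0,0.03],[0,0,0.015,0,0,0,0.03],[0,0,0.004,0,0,0,0.03],[0,0,0.001,0,0,0,0.03],[0,0,0,0,0,0,0.03]])

```text
t: 36.6
position: [0.4471, 0.1099, 0.1165]
eef_rot: [-3.141, -0.001, -0.058]
force: [-0.9, 0.1, -0.6]
width: 0.0444
grip_force: 44.9
```

Emit:
arm_command(steps=[[0,0,0.003,0,0,0,0.03],[0,0,0,0,0,0,0.03],[0,0,0,0,0,0,0.058],[0,0,0,0,0,0,0.058],[0,0,-0.03,0,0,0,0.058],[0,0,-0.055,0,0,0,0.058],[0,0,-0.055,0,0,0,0.058],[0,0,-0.055,0,0,0,0.06],[0,0,0,0,0,0,0.06],[0,0,0,0,0,0,0.06],[0,0,0,0,0,0,0.06],[0,0,0,0,0,0,0.06]])

```text
t: 38.1
position: [0.4459, 0.1097, 0.3067]
eef_rot: [3.141, 0.002, -0.057]
force: [0.2, 1.2, 0.1]
width: 0.0603
grip_force: 0.0
```

Run:
```python
from h import *
im=arm.get_image('wrist');np.save('w10.npy',im,allow_pickle=True)
b=im['color'][20:300,40:440]
cv2.imwrite('pics/c10.png',cv2.resize(b,None,fx=2,fy=2,interpolation=2))
sd=arm.get_image('side')
r=arm.regions_of(sd,'cover')
for x in r: print(x['score'],x['extent'])
for n,P in (('kn',(.488,.373,.102)),): print(proj(im,P,1),proj(sd,P))
```

```text
0.73 [271.9, 221.9, 363.1, 263.5]
0.66 [263.4, 262.7, 382.7, 350.1]
[ 68.91903009 164.35580532] [323.76759663 275.42501305]
```

View pics/c10.png

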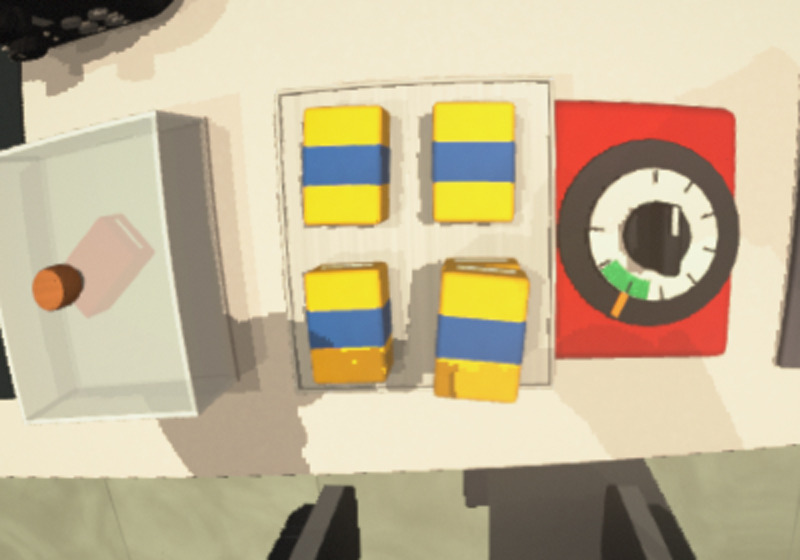

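Emit:
arm_command(steps=[[0,0,0,0,0,-8.3,0.06],[0.013,-0.0518,0,0,0,0,0.06],[0.013,-0.0518,0,0,0,0,0.06],[0.013,-0.0518,0,0,0,0,0.06],[0.013,-0.0518,0,0,0,0,0.06],[0.013,-0.0518,0,0,0,0,0.06],[0,0,0,0,0,0,0.06],[0,0,0.03,0,0,0,0.06]])

```text
t: 39.25
position: [0.4895, 0.3749, 0.2788]
eef_rot: [-3.139, -0.003, 0.088]
force: [0.4, -0.2, -0.4]
width: 0.0602
grip_force: 0.0
```

Run:
```python
from h import *
im=arm.get_image('wrist');np.save('w11.npy',im,allow_pickle=True);cv2.imwrite('pics/w11.png',im['color'])
print(proj(im,(.488,.373,.102),1))
h=cv2.cvtColor(im['color'],cv2.COLOR_BGR2HSV);m=cv2.inRange(h,(5,120,60),(14,255,220));n,l,st,ce=cv2.connectedComponentsWithStats(m)
for i in range(1,n):
    if st[i][4]>150: print(st[i],ce[i],at(im,*ce[i],.106,1).round(4))
s=arm.sense();print(s['joint_positions'].round(2))
```

```text
[282.49163323 189.55666416]
[509   2  51  31 927] [533.73031284  17.46817691] [0.7366 0.092  0.106 ]
[ 384  120   31  123 1077] [399.11327762 179.07428041] [0.512  0.2537 0.106 ]
[269 177  27  26 295] [280.18305085 190.03728814] [0.4883 0.3754 0.106 ]
[225 340  90  27 582] [271.76460481 353.04123711] [0.2748 0.3672 0.106 ]
[315 347  32  16 227] [331.57268722 354.28634361] [0.2775 0.2895 0.106 ]
[-0.16  0.57 -0.83  1.56  0.44  1.22 -2.55]
```

View pics/w11.png

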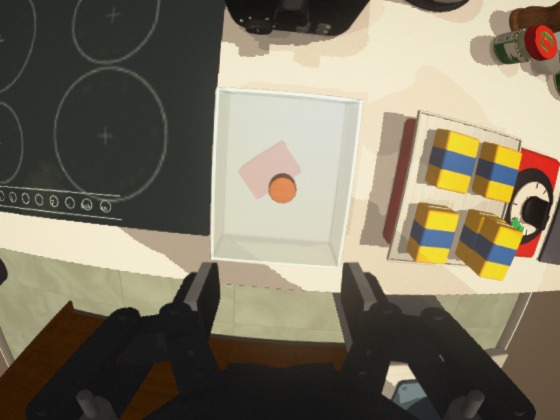

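Emit:
arm_command(steps=[[-0.001,0,0.05,0,0,0,0.06],[0,0,0.05,0,0,0,0.06],[0,0,0.05,0,0,0,0.06],[0,0,0.03,0,0,0,0.06],[0,0,0.006,0,0,0,0.06],[0,0,0,0,0,0,0.015],[0,0,0,0,0,0,0.015],[0,0,0,0,0,0,0.015],[0,0,0,0,0,0,0.015]], squeeze=70)

```text
t: 40.42
position: [0.4887, 0.374, 0.0937]
eef_rot: [-3.141, -0.002, 0.087]
force: [-1.1, -1.6, 6.8]
width: 0.0259
grip_force: 68.9
```

Emit:
arm_command(steps=[[0,0,-0.02,0,0,0,0.015],[0,0,-0.045,0,0,0,0.015],[0,0,-0.045,0,0,0,0.015],[0,0,-0.045,0,0,0,0.015],[0,0,-0.045,0,0,0,0.015],[0,0,-0.045,0,0,0,0.015],[0,0,0,0,0,2.5,0.015],[0,0,0,0,0,2.5,0.015],[0,0,0,0,0,0,0.015]])

```text
t: 41.55
position: [0.4874, 0.3734, 0.3378]
eef_rot: [-3.141, -0.001, 0.001]
force: [0.4, 0.3, -2.8]
width: 0.0254
grip_force: 69.2
```

Emit:
arm_command(steps=[[0,0.03,0,0,0,0,0.015],[0,0.05,0,0,0,0,0.015],[0,0.0535,0,0,0,0,0.015],[0,0.0535,0,0,0,0,0.015],[0,0.0535,0,0,0,0,0.015],[0,0.0535,0,0,0,0,0.015],[0,0.0535,0,0,0,0,0.015],[0,0.0535,0,0,0,0,0.015],[0,0.0535,0,0,0,0,0.015],[0,0.0535,0,0,0,0,0.015],[-0.003,0.05,0,0,0,0,0.015],[-0.003,0.03,0,0,0,0,0.015],[0,0,0,0,0,0,0.015],[0,0,0,0,0,0,0.015]])

```text
t: 43.3
position: [0.4819, -0.2132, 0.337]
eef_rot: [-3.141, -0.0, 0.002]
force: [-0.1, -0.3, -2.2]
width: 0.0257
grip_force: 69.4
```

Run:
```python
from h import *
sc=arm.get_image('scene');w=arm.get_image('wrist')
for im,n in ((sc,0),(w,1)):
  for r in arm.regions_of(im,'butter_0'): print(n,round(r['score'],2),np.round(r['extent']))
  print(proj(im,(.5273,-.2563,.046),n))
cv2.imwrite('pics/c12.png',np.hstack([cv2.resize(sc['color'][110:330,190:420],(400,382)),cv2.resize(w['color'],(400,300),interpolation=3) if 0 else cv2.resize(w['color'][:,:440],(400,382))]))
```

```text
0 0.98 [186. 290. 215. 323.]
0 0.71 [283. 237. 314. 256.]
0 0.71 [239. 226. 268. 254.]
0 0.62 [263. 216. 287. 242.]
0 0.62 [345. 185. 370. 211.]
0 0.6 [284. 219. 312. 249.]
0 0.6 [261. 243. 290. 275.]
[355.45595484 191.8024738 ]
1 0.97 [ 52. 179.  86. 225.]
1 0.85 [ 38. 121.  75. 168.]
1 0.75 [  8. 124.  43. 169.]
1 0.72 [ 34. 182.  72. 235.]
1 0.63 [ 14. 179.  46. 225.]
[313.12411471 134.44977702]
```

View pics/c12.png

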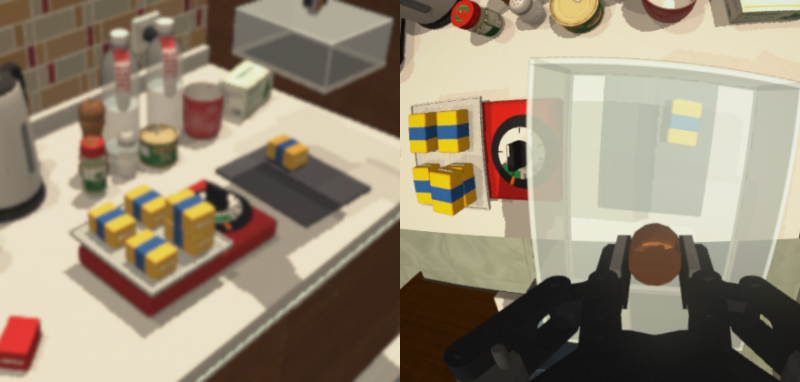

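Emit:
arm_command(steps=[[0.004,0.003,0.03,0,0,0,0.015],[0,0,0.05,0,0,0,0.015],[0,0,0.05,0,0,0,0.015],[0,0,0.04,0,0,0,0.015],[0,0,0.03,0,0,0,0.015],[0,0,0.02,0,0,0,0.015],[0,0,0.008,0,0,0,0.015],[0,0,0.003,0,0,0,0.015],[0,0,0,0,0,0,0.015]])

```text
t: 44.62
position: [0.4863, -0.2177, 0.1064]
eef_rot: [3.141, -0.001, 0.0]
force: [0.0, -0.2, -2.6]
width: 0.0254
grip_force: 69.6
```

Emit:
arm_command(steps=[[0,0,0.002,0,0,0,0.015],[0,0,0.001,0,0,0,0.015],[0,0,0,0,0,0,0.015]])

```text
t: 45.0
position: [0.4861, -0.2179, 0.1037]
eef_rot: [3.141, -0.001, -0.0]
force: [-2.3, 0.7, 6.1]
width: 0.0256
grip_force: 70.4
```

Contact made; release and rise.

Emit:
arm_command(steps=[[0,0,0,0,0,0,0.06],[0,0,0,0,0,0,0.06],[0,0,-0.03,0,0,0,0.06],[0,0,-0.05,0,0,0,0.06],[0,0,-0.055,0,0,0,0.06],[0,0,-0.055,0,0,0,0.06],[0,0,-0.05,0,0,0,0.06],[0,0,0,0,0,0,0.06],[0,0,0,0,0,0,0.06]])

```text
t: 46.12
position: [0.4853, -0.2176, 0.3421]
eef_rot: [-3.142, 0.001, -0.0]
force: [-1.2, 1.0, -0.3]
width: 0.0598
grip_force: 0.0
```

Run:
```python
from h import *
im=arm.get_image('side');w=arm.get_image('wrist')
cv2.imwrite('pics/c13.png',np.hstack([cv2.resize(im['color'][130:330,200:410],(400,381)),cv2.resize(w['color'][40:300,30:370],(400,306)) if 0 else cv2.resize(w['color'][40:360,30:366],(400,381))]))
```

```text
(no output)
```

View pics/c13.png

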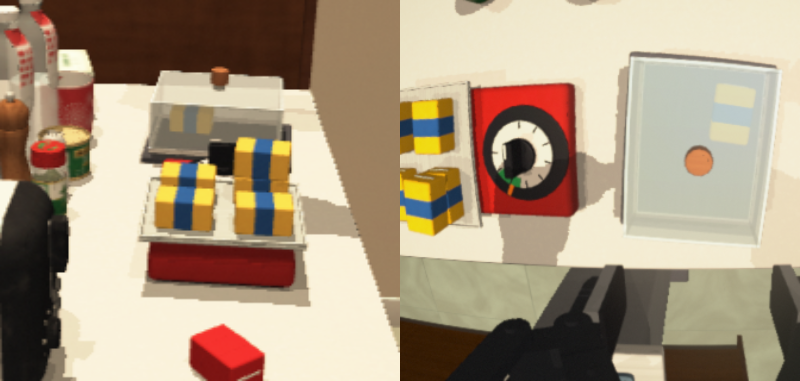

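The cover sits flat on the dish with the spare packet inside. The pointer (510,186) is in the green, the knob is at zero, and five packets are on the pan.

```bash
python3 -c "
from rig import arm
print(arm.sign_off())"
```

```text
the job is handed in; nothing more can be done
None
```

The job is handed in: five packets on the pan with the pointer resting in the green, the tare knob at zero, and the cover flat on the dish over the one spare packet; sign-off returned no verdict.

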